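# Latch the sprung sample plate with the hand tamper

### The arm

A 6-joint arm with a two-finger parallel gripper is mounted at the origin on the work surface. World frame = base frame: x ahead of the robot, y to its left, z up, the work surface at z = 0. Lengths are in m, angles in rad, forces in N, time in s.
With the tool pointing down it reaches from about 0.4 to 0.825 m from the base axis. Payload 7 kg.
Tool frame: the origin (TCP) lies between the finger pads; the fingertips stand 22 mm ahead of it and the grasp point (between the pads) lies 3 mm ahead of it; z points along the fingers, y is the direction in which the jaws open and shut (so a half turn about z gives the same grasp; the last joint's range is limited). The gripper opens to 88 mm and grips with 3 to 60 N. Pads are 19 mm wide; open, the fingers measure 130 mm over their backs; the gripper's body (78 mm by 193 mm) begins 47 mm behind the grasp point.
Start: joints at [-0.857, 0.359, 0.012, 0, -1.224, -0.288], TCP at [0.279, -0.615, 0.249] pointing down, gripper open.
Joint ranges: [-3.07, 3.07], [-1.43, 2.12], [-1.02, 1.25], [-3.03, 1.67], [-3.05, -0], [-3.03, 3.03]. Speed limits (rad/s): [2.39, 2.39, 3.01, 3.14, 3.14, 3.14].

### API

Orientations are given as [roll, pitch, yaw] about the fixed x, y, z axes, in that order (R = Rz(yaw) Ry(pitch) Rx(roll)).
In Python, from station import arm, optics gives the robot as it stands. The module is installed in compiled form; this text tells all that it offers.
- The arm moves only by the tool jog_arm, never from a script. Its argument "motion" is a list that holds one entry, the list of rows, each a list of 7 numbers: the shift along the tool's x, y, z in m, then the turn, a rotation vector about the tool's x, y, z in degrees, then the finger opening in m, from 0 to 0.0876. In form: [[[x, y, z, rx, ry, rz, grip], ...]]. A call has 1 to 8 rows; each row is the pose to reach, as a shift and turn from the pose measured when the call began, along the tool's axes at that moment; what a row does not reach only later rows make up. A row lasts 1/10 s, in which the tool goes at most 50 mm and 8.59 degrees, less where a joint would pass 70% of its speed; a pose out of reach is approached as far as the arm can. A call with a gripper value outside its range is refused whole. The fingers move at their own pace and stop on an object; "newtons" is the grip in N (left out, the last holds). Time passes only in rows, so rows that repeat a pose let the fingers close. It gives the time, the measured TCP pose, the force and the opening at its end, in the units of the state.
- arm.get_state(): the state, without advancing time (a new reading comes with each control period).
- optics.grab_frame(name): name is "side" or "top" or "wrist"; returns the picture (384x512x3 uint8, red, green, blue); there is no depth.
- optics.camera_model(name): a dict with "mtx" (3x3 intrinsics, pixels), "D" ([k1, k2, p1, p2, k3] as OpenCV has them; the pictures are not rectified), "R" (3x3) and "t" (3): a world point X has camera coordinates R X + t; the wrist camera has in their place "mount" (4x4, takes a point from camera to tool coordinates, whose origin is the TCP and whose axes are the flange's). Camera axes: x right, y down, z forward; pixel columns grow to the right and rows downward; lengths in m; the calibration is good to about 2 mm. A picture is of the moment at which its call begins: read the wrist's pose just before it. camera_model takes no time and is no camera call.
- arm.job_done(): hands the job in, once; it reports no verdict.
The state is a dict: "t": time; "q": joint angles; "qd": joint speeds; "joint_efforts": joint torques, N m; "eef_pos": TCP position; "ee_rot": TCP orientation; "force": force on the tool from outside, world axes, zero at the start; "moment": the same for the moment, N m; "width": finger opening in m.
Only numpy, scipy, OpenCV 4.12 (cv2) and the standard library are available. Lean on these libraries where they do the work, as an engineer would, in place of code of your own. Each camera call takes 0.05 s, during which the arm holds its last target.

### The job

Slide the clear cover panel above the sprung round plate fully open, then take the hand tamper off its rubber rest and press the plate squarely and firmly down until it snaps over and sits level on its bottom stop, keeping it pressed firmly home for about a second without forcing it. Stand the tamper back upright in the middle of its rest, leaving the plate latched down and the panel open. Touch the plate only with the tamper, do not drop or lay down the tamper, and leave the jar, bottle and beaker where they stand.

Things in the scene. Friction and masses are not known exactly. Their poses are not given: they have to be found in the camera images.
- case: White open-topped sample stage fixed to the bench: 150 (x) by 284 (y) by 74 mm high, walls 8 mm thick. Origin: centre of its underside, on the bench. Its y axis runs along its length, the direction in which the cover panels slide. Two bays side by side, centred at y = +70 and y = -70 mm; the press cartridge sits in one of them and a plain solid blank (top 46 mm above the bench, no well) in the other. Which is where varies.
- panel_left (a joint): Clear acrylic cover panel, 132 by 136 by 4 mm, over the case's +y bay, on the upper track (panel top 72 mm above the bench). Value in m: 0 closed, grows as it slides toward the case's -y, over its neighbour, to 0.100 (stop, fully open). May start up to 8 mm ajar. Friction about 1 N.
- panel_right (a joint): The same panel over the case's -y bay, on the lower track (panel top 66 mm above the bench). 0 closed, grows as it slides toward the case's +y, under its neighbour, to 0.100 (stop, fully open). May start up to 8 mm ajar.
- panel_left_fin (a point): Upright aluminium grip fin on panel_left, at its outer (+y) edge: 44 mm long (case x), 12 mm thick (case y), its top 104 mm above the bench; rises 32 mm from the panel. This point: its middle, 11 mm below its top. Moves with the panel. Axes parallel to the case's.
- panel_right_fin (a point): The like fin on panel_right, at its outer (-y) edge, 44 by 12 mm, top 104 mm above the bench, rises 38 mm from the panel; this point 11 mm below its top.
- well_rim (a point): Centre of the mouth of the round well in the grey press cartridge (112 by 118 mm), 54 mm above the bench. Well 66 mm across, 44 mm deep. Shows which bay the plate is in. z is up.
- plate: The sprung round steel plate in the well, 61 mm across, 6 mm thick. Origin: centre of its top face; z is its normal. Unpressed its top lies 4 mm below the well's rim, give or take 3 mm from case to case. It tilts on a soft gimbal if pressed off-centre or askew (about 2 N m per rad).
- plate_press (a joint): How far the plate is pressed, in m: 0 up, 0.012 on its bottom stop. An over-centre spring resists with about 8 N at first, rising to about 10 N at 2 to 4 mm, then eases to nothing near 9 mm, and beyond that pulls the plate down and holds it on the stop (latched). So the push felt drops to almost nothing, and only some way on, with the tamper following down, is the hard stop met; keep the tamper pushing against it with roughly 10 to 30 N (more than 60 N would be forcing it).
- tamper: The hand tamper, 110 mm tall, 0.2 to 0.42 kg, standing on its flat face. Origin: centre of the flat underside; z up along the handle. Steel disc 52 mm across and 14 mm thick, stem 14 mm across, round black handle 28 mm across from 56 to 110 mm above the underside.
- tamper_grip (a point): Centre of the tamper's handle, on its axis, 83 mm above its flat underside; axes as tamper.
- rest_top (a point): Centre of the top face of the tamper's rest, a fixed black rubber pad 100 by 100 mm, 12 mm thick, left or right of the case. The tamper starts near its middle.
- jar: Bystander: clear glass jar with a white cap, 64 mm across, 85 mm tall, on the side opposite the rest. Origin at the centre of its underside.
- bottle: Bystander: amber bottle, 70 mm across, 160 mm tall, behind the case. Origin at the centre of its underside.
- beaker: Bystander: glass beaker, 72 mm across, 90 mm tall, behind the case. Origin at the centre of its underside.
Mind the look-alikes: they are no part of the job. What is meant by the part that bears rest_top is not orange, and is the smaller of those in its own colour.

How it is judged:
By the outcome, as a careful person would: the job done as asked, in the order asked, and still so for the second after the job is handed in, with the robot touching nothing.
It also fails if it takes over 67 s, if anything falls off the work surface, if the arm or the gripper's body presses on something with over 40 N, if the wrist force passes 120 N, or if a joint passes its speed limit or range.

## Working session

There is one attempt and no reset: what is moved stays moved. The work goes in short steps, Python scripts to look and compute and a tool call to move; the robot and the scene stay as the last step left them, time stands still between calls to the robot, and variables do not carry over. Pictures are saved under pics/ and viewed, and the job is handed in when it is done.

Besides the shell and the picture viewer there is one more tool, called after "Emit:" as name(argument=value, ...), one argument or row to a line, values as JSON. jog_arm: Moves the arm, as the interface text tells. Its arguments: {"type":"object","properties":{"motion":{"type":"array","items":{"type":"array","items":{"type":"array","items":{"type":"number"}}}},"newtons":{"type":"number"}},"required":["motion"]}

```bash
mkdir -p pics; cat > h.py <<'E'
import numpy as np, cv2
from station import arm, optics
from scipy.spatial.transform import Rotation as Ro
def save(n,im,s=1): cv2.imwrite('pics/'+n+'.png',cv2.resize(im[:,:,::-1],None,fx=s,fy=s,interpolation=cv2.INTER_CUBIC))
def cam(name,st=None):
    m=optics.camera_model(name)
    K=np.array(m['mtx']);D=np.array(m['D'])
    if 'mount' in m:
        M=np.array(m['mount']);T=np.eye(4);T[:3,:3]=Ro.from_euler('xyz',st['ee_rot']).as_matrix();T[:3,3]=st['eef_pos']
        C=np.linalg.inv(T@M);return K,D,C[:3,:3],C[:3,3]
    return K,D,np.array(m['R']),np.array(m['t'])
def ray(c,uv,z):
    K,D,R,t=c;p=cv2.undistortPoints(np.array([[uv]],float),K,D)[0,0]
    d=R.T@np.array([p[0],p[1],1]);o=-R.T@t
    return o+d*(z-o[2])/d[2]
def proj(c,X):
    K,D,R,t=c
    return cv2.projectPoints(np.atleast_2d(np.array(X,float)),cv2.Rodrigues(R)[0],t,K,D)[0][:,0]
E
python3 - <<'E'
from h import *
s=arm.get_state();print(s)
for n in('top','side','wrist'):
    save(n+'0',optics.grab_frame(n),1.5)
    c=cam(n,s);print(n,-c[2].T@c[3],c[0][0,0])
E
```

```text
{'t': 0.0, 'q': array([-8.56864222e-01,  3.59362973e-01,  1.10791415e-02, -3.38370210e-04,
       -1.22410960e+00, -2.88124300e-01]), 'qd': array([-0.0002161 , -0.00128706,  0.00167946, -0.00055873, -0.00095825,
       -0.00025403]), 'joint_efforts': array([-1.62655720e-03, -5.82706690e+01,  2.93062806e+01,  6.99741706e+00,
        6.79110046e-03, -1.65055826e-04]), 'eef_pos': array([ 0.27861947, -0.61432308,  0.24764908]), 'ee_rot': array([ 3.13997099e+00, -1.48885525e-04, -2.71589996e+00]), 'force': array([ 0.23237169,  0.29014769, -0.34749549]), 'moment': array([-0.01476031,  0.02404173,  0.03008181]), 'width': 0.08754438452224801}
top [ 0.40928347 -0.09010188  1.26936367] 365.9890479967713
side [0.19543713 0.83617211 0.63550884] 390.52261958746016
wrist [ 0.20778472 -0.64562098  0.38416182] 285.63120125538825
```

View pics/top0.png

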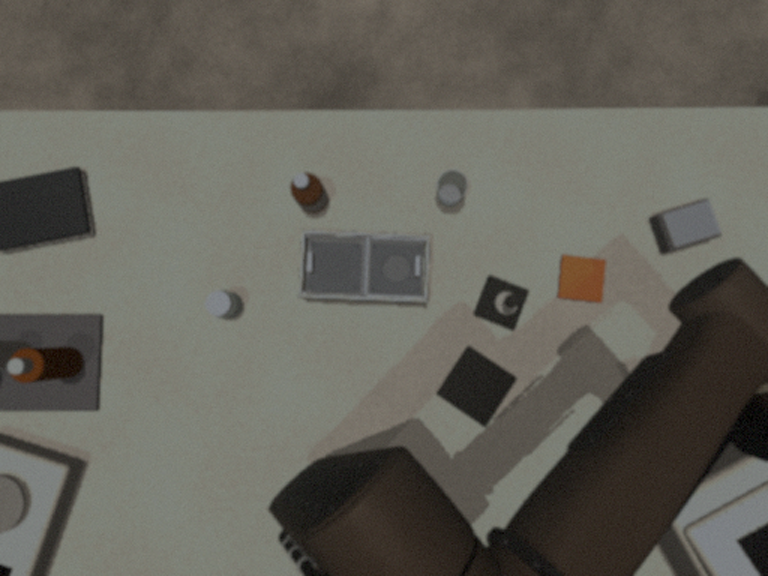

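View pics/side0.png

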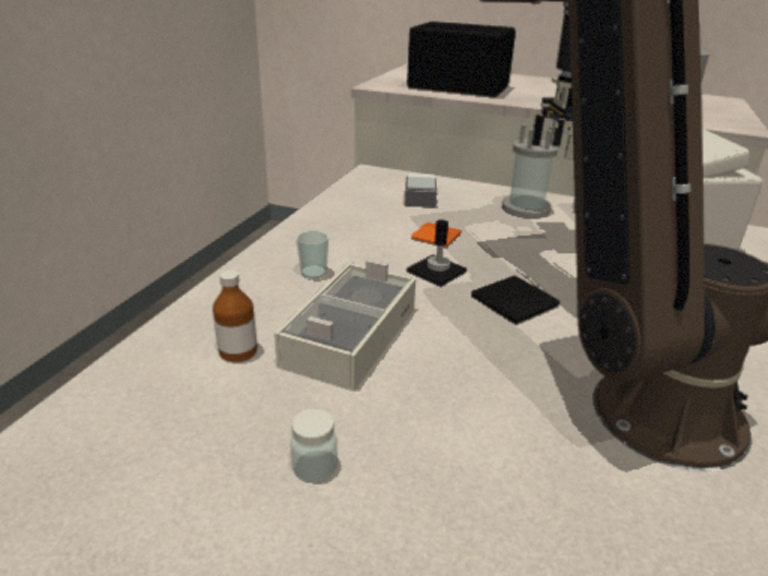

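View pics/wrist0.png

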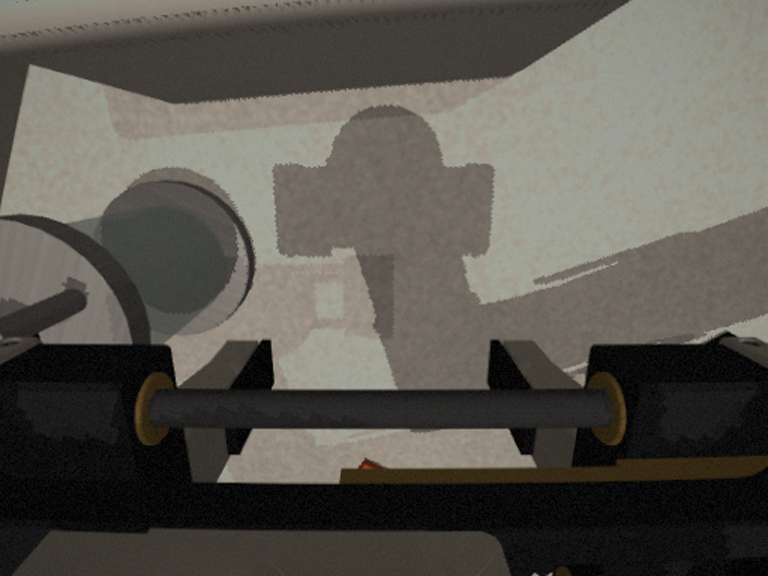

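The top view shows the plate's circle in the right-hand (-y) bay at (397,268), with the fins at (310,263) and (418,265). There are three candidates for the rest: a small black pad at (500,302) with the tamper on it, a larger black pad at (477,385), and an orange pad at (582,278). The small black one fits: it isn't orange and it's the smaller of the two black ones. I'll confirm with crops.

```bash
python3 - <<'E'
from h import *
t=cv2.imread('pics/top0.png')[:,:,::-1]  # already 1.5x
a=optics.grab_frame('top');b=optics.grab_frame('side')
save('topc',a[140:290,190:420],3.4)
save('sidec',b[130:270,170:390],3.4)
E
```

```text
(no output)
```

View pics/topc.png

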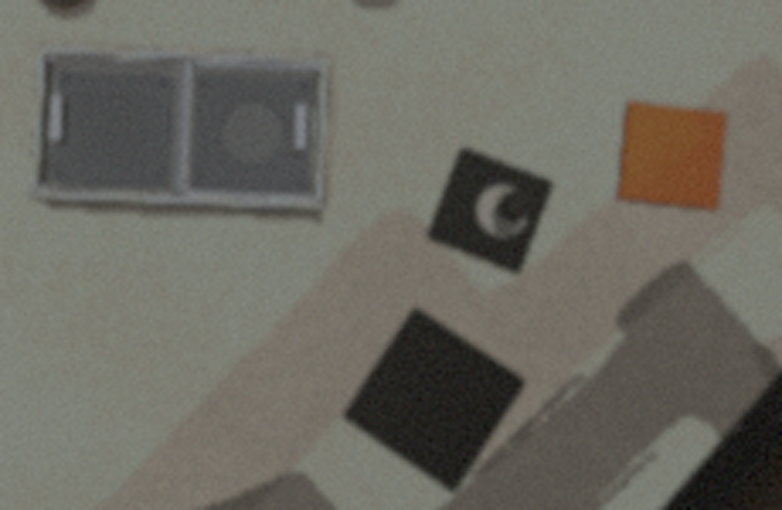

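View pics/sidec.png

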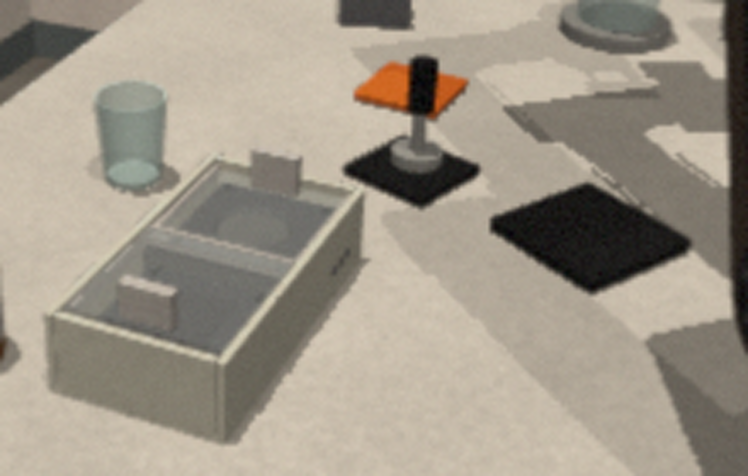

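The crops confirm it: the tamper stands on the smaller black pad, and the plate is in the -y bay. Next I'll work out positions.

```bash
python3 - <<'E'
from h import *
c=cam('top');cs=cam('side')
f=lambda p:((p[0]+.5)/3.4+190-.5,(p[1]+.5)/3.4+140-.5)
g=lambda p:((p[0]+.5)/3.4+170-.5,(p[1]+.5)/3.4+130-.5)
P=lambda n,p,z:print(n,ray(c,f(p),z).round(4))
S=lambda n,p,z:print(n,'side',ray(cs,g(p),z).round(4))
for p in[(40,50),(328,58),(322,212),(36,200)]:P('case',p,.074)
P('finR',(300,126),.104);P('finL',(56,118),.104);P('plate',(252,133),.050)
for p in[(466,148),(551,183),(518,272),(428,237)]:P('pad',p,.012)
P('disc',(500,210),.026);P('handle',(512,202),.122)
S('disc',(416,151),.026);S('handle',(425,62),.122)
for p in[(421,135),(480,169),(421,207),(344,171)]:S('pad',p,.012)
for p in[(220,156),(364,192),(220,360),(50,317)]:S('case',p,.074)
S('finR',(277,156),.104);S('finL',(147,283),.104);S('plate',(252,224),.050)
E
```

```text
case [0.6393 0.1369 0.074 ]
case [ 0.6311 -0.1438  0.074 ]
case [ 0.4813 -0.1376  0.074 ]
case [0.4926 0.1384 0.074 ]
finR [ 0.5607 -0.1159  0.104 ]
finL [0.5684 0.115  0.104 ]
plate [ 0.5608 -0.0697  0.05  ]
pad [ 0.5501 -0.2858  0.012 ]
pad [ 0.5146 -0.3707  0.012 ]
pad [ 0.425  -0.3362  0.012 ]
pad [ 0.46   -0.2466  0.012 ]
disc [ 0.4864 -0.3166  0.026 ]
handle [ 0.4879 -0.3102  0.122 ]
disc side [ 0.4851 -0.3173  0.026 ]
handle side [ 0.4842 -0.3197  0.122 ]
pad side [ 0.4972 -0.3812  0.012 ]
pad side [ 0.4217 -0.3324  0.012 ]
pad side [ 0.4548 -0.2344  0.012 ]
pad side [ 0.5454 -0.2728  0.012 ]
case side [ 0.6232 -0.144   0.074 ]
case side [ 0.482  -0.1332  0.074 ]
case side [0.4992 0.1399 0.074 ]
case side [0.6356 0.1409 0.074 ]
finR side [ 0.5556 -0.1115  0.104 ]
finL side [0.5693 0.1121 0.104 ]
plate side [ 0.5656 -0.0812  0.05  ]
```

```bash
cat >> h.py <<'E'
def go(x,y,z,yawdeg,s=None):
    s=s or arm.get_state()
    R=Ro.from_euler('xyz',s['ee_rot']);T=Ro.from_euler('xyz',[np.pi,0,np.radians(yawdeg)])
    d=R.inv().apply(np.array([x,y,z])-s['eef_pos']);w=(R.inv()*T).as_rotvec(degrees=True)
    print('shift mm',(d*1000).round(1),'rot',w.round(2),'| t %.2f'%s['t'],'pos',s['eef_pos'].round(4),'rpy',np.degrees(s['ee_rot']).round(2),'F',s['force'].round(2),'w %.4f'%s['width'])
E
python3 -c "
from h import *
go(.559,-.05,.26,178)"
```

```text
shift mm [-488.4  398.4  -11.6] rot [ 4.000e-02 -2.000e-02  2.639e+01] | t 0.25 pos [ 0.2787 -0.6146  0.2481] rpy [ 1.7996e+02 -1.0000e-02 -1.5561e+02] F [ 0.03 -1.25  0.09] w 0.0874
```

Emit:
jog_arm(
  motion=[
    [[-0.04,0.035,-0.002,0,0,4,0.06],[-0.08,0.07,-0.004,0,0,8,0.06],[-0.12,0.105,-0.006,0,0,12,0.06],[-0.16,0.14,-0.008,0,0,16,0.06],[-0.2,0.17,-0.01,0,0,20,0.06],[-0.24,0.2,-0.012,0,0,24,0.06],[-0.28,0.23,-0.012,0,0,26.4,0.06],[-0.32,0.26,-0.012,0,0,26.4,0.06]],
  ],
)

```text
t: 1.05
eef_pos: [0.4571, -0.255, 0.2607]
ee_rot: [3.141, 0.001, 3.105]
force: [2.3, -0.5, 0.4]
width: 0.06
```

```bash
python3 -c "
from h import *
go(.59,-.10,.26,178)"
```

```text
shift mm [-127.1  159.8    0.9] rot [ 0.03  0.03 -0.09] | t 1.05 pos [ 0.4571 -0.255   0.2607] rpy [1.7997e+02 3.0000e-02 1.7791e+02] F [ 2.25 -0.53  0.36] w 0.0600
```

Emit:
jog_arm(
  motion=[
    [[-0.03,0.038,0,0,0,0,0.06],[-0.06,0.076,0,0,0,0,0.06],[-0.09,0.115,0,0,0,0,0.06],[-0.127,0.16,0,0,0,0,0.06],[-0.127,0.16,0,0,0,0,0.06]],
  ],
)

```text
t: 1.55
eef_pos: [0.5926, -0.0961, 0.2602]
ee_rot: [3.141, 0.001, 3.108]
force: [-0.5, -1.0, 0.0]
width: 0.0603
```

```bash
python3 - <<'E'
from h import *
s=arm.get_state()
im=optics.grab_frame('wrist');save('w1',im,1.5)
a=optics.grab_frame('top');save('t1',a[140:290,190:420],3.4)
go(.5565,-.115,.101,178,s)
c=cam('wrist',s);print(proj(c,[[.557,-.115,.104],[.5585,-.0715,.05]])*1.5)
E
```

```text
shift mm [ 35.6 -20.2 159.2] rot [0.03 0.03 0.1 ] | t 1.55 pos [ 0.5926 -0.0961  0.2602] rpy [1.7997e+02 3.0000e-02 1.7810e+02] F [-0.52 -0.98  0.01] w 0.0603
[[349.55585863 227.13967319]
 [408.19974452 217.35388954]]
```

View pics/w1.png

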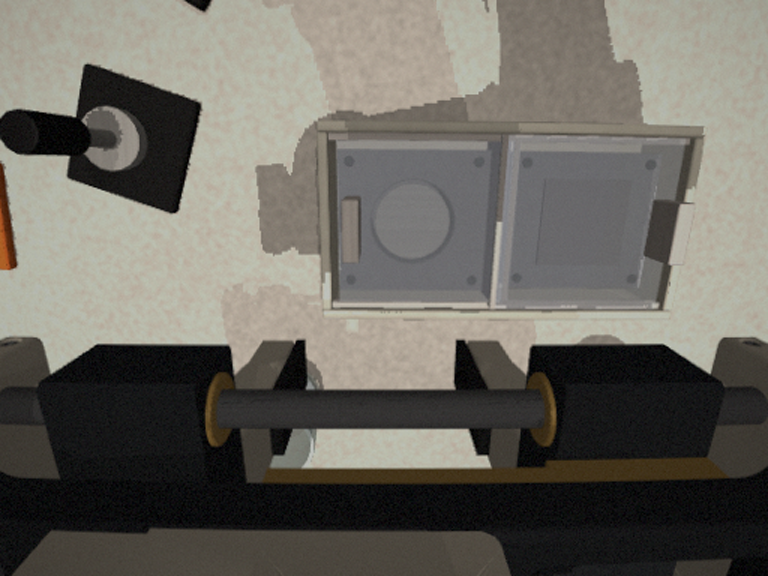

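View pics/t1.png

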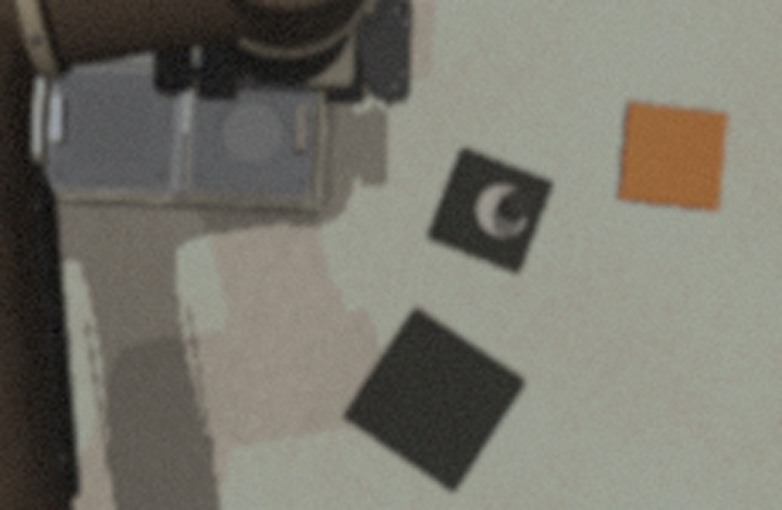

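The wrist view shows the fin top at (351,229), the well circle at (413,220), the pad corners at (88,65), (201,102), (176,212) and (68,178), and the disc at about (110,138). The panel is near closed.

```bash
python3 - <<'E'
from h import *
s=arm.get_state();c=cam('wrist',s)
w=lambda n,p,z:print(n,ray(c,((p[0]+.5)/1.5-.5,(p[1]+.5)/1.5-.5),z).round(4))
w('fin',(351,229),.104);w('rim',(413,220),.054);w('disc',(111,138),.026);w('handtop',(18,131),.122)
for p in[(88,65),(201,102),(176,212),(68,178)]:w('pad',p,.012)
for p in[(317,122),(703,127),(321,318),(669,317)]:w('case',p,.074)
w('finLtop a',(692,203),.104);w('finL b',(684,265),.104)
go(.5575,-.1145,.101,178)
E
```

```text
fin [ 0.5559 -0.1163  0.104 ]
rim [ 0.5578 -0.0703  0.054 ]
disc [ 0.4837 -0.3182  0.026 ]
handtop [ 0.4837 -0.3195  0.122 ]
pad [ 0.4238 -0.3352  0.012 ]
pad [ 0.4578 -0.2435  0.012 ]
pad [ 0.5482 -0.2795  0.012 ]
pad [ 0.5141 -0.3729  0.012 ]
case [ 0.4835 -0.1386  0.074 ]
case [0.4939 0.14   0.074 ]
case [ 0.6309 -0.1465  0.074 ]
case [0.6402 0.1367 0.074 ]
finLtop a [0.5452 0.1184 0.104 ]
finL b [0.589  0.1199 0.104 ]
shift mm [ 32.5 -17.5 159.1] rot [ 0.03 -0.03  0.04] | t 1.65 pos [ 0.5906 -0.0982  0.2601] rpy [ 1.7997e+02 -3.0000e-02  1.7804e+02] F [-0.72 -0.18  0.15] w 0.0594
```

Emit:
jog_arm(
  motion=[
    [[0.012,-0.007,0.03,0,0,0,0.06],[0.025,-0.013,0.06,0,0,0,0.06],[0.0325,-0.017,0.095,0,0,0,0.06],[0.0325,-0.017,0.13,0,0,0,0.06],[0.0325,-0.017,0.15,0,0,0,0.06],[0.0325,-0.017,0.159,0,0,0,0.06],[0.0325,-0.017,0.159,0,0,0,0.06]],
  ],
  newtons=10,
)

```text
t: 2.35
eef_pos: [0.5565, -0.1149, 0.1004]
ee_rot: [3.142, -0.003, 3.107]
force: [0.6, -0.1, -0.1]
width: 0.0602
```

```bash
python3 - <<'E'
from h import *
go(.558,-.115,.101,178)
save('s2',optics.grab_frame('side')[110:270,150:390],3.2)
E
```

```text
shift mm [-1.5 -0.1 -0.6] rot [ 0.   -0.14 -0.01] | t 2.35 pos [ 0.5565 -0.1149  0.1004] rpy [ 1.8000e+02 -1.4000e-01  1.7799e+02] F [ 0.59 -0.11 -0.09] w 0.0602
```

View pics/s2.png

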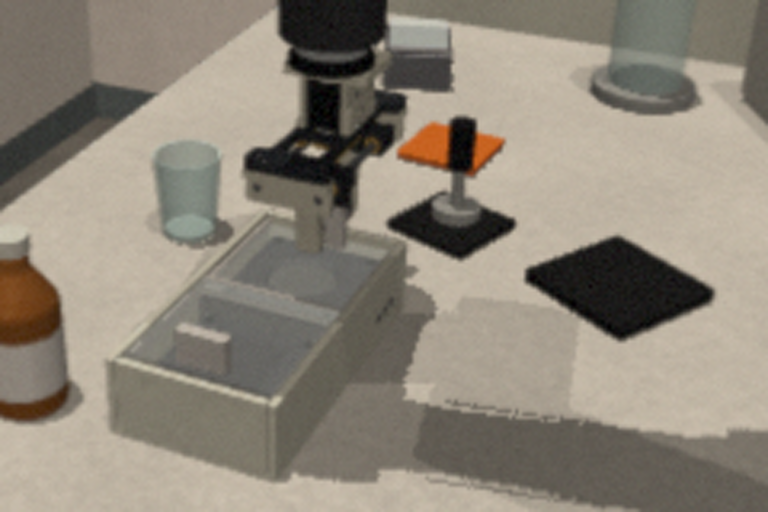

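The side view shows the fingers straddling the fin at about (325,240). Closing now.

Emit:
jog_arm(
  motion=[
    [[0,0,0,0,0,0,0.03],[0,0,0,0,0,0,0.008],[0,0,0,0,0,0,0.008],[0,0,0,0,0,0,0.008],[0,0,0,0,0,0,0.008],[0,0,0,0,0,0,0.008]],
  ],
  newtons=10,
)

```text
t: 3.0
eef_pos: [0.5574, -0.1147, 0.1017]
ee_rot: [3.141, -0.001, 3.107]
force: [-0.2, -0.4, 0.1]
width: 0.0178
```

Emit:
jog_arm(
  motion=[
    [[0,0,0,0,0,0,0.008],[0,0,0,0,0,0,0.008]],
  ],
)

```text
t: 3.2
eef_pos: [0.5574, -0.1147, 0.1016]
ee_rot: [3.142, -0.001, 3.107]
force: [-0.0, -1.0, -0.2]
width: 0.0119
```

Emit:
jog_arm(
  motion=[
    [[0,0.008,0,0,0,0,0.008],[0,0.022,0,0,0,0,0.008],[0,0.038,0,0,0,0,0.008],[0,0.054,0,0,0,0,0.008],[0,0.07,0,0,0,0,0.008],[0,0.082,0,0,0,0,0.008],[0,0.088,0,0,0,0,0.008],[0,0.09,0,0,0,0,0.008]],
  ],
)

```text
t: 4.0
eef_pos: [0.5608, -0.0237, 0.1016]
ee_rot: [3.141, -0.0, 3.108]
force: [2.3, -1.1, -2.4]
width: 0.0119
```

Emit:
jog_arm(
  motion=[
    [[0,0.003,0,0,0,0,0.008],[0,0.006,0,0,0,0,0.008],[0,0.009,0,0,0,0,0.008]],
  ],
)

```text
t: 4.3
eef_pos: [0.5609, -0.0174, 0.1017]
ee_rot: [-3.138, -0.001, 3.108]
force: [7.1, -20.8, -4.6]
width: 0.0153
```

Emit:
jog_arm(
  motion=[
    [[0,-0.001,0,0,0,0,0.008],[0,-0.001,0,0,0,0,0.008]],
  ],
)

```text
t: 4.5
eef_pos: [0.5609, -0.0192, 0.1017]
ee_rot: [-3.138, -0.001, 3.107]
force: [2.8, -3.5, -2.1]
width: 0.0122
```

Emit:
jog_arm(
  motion=[
    [[0,0,0,0,0,0,0.03],[0,0,0,0,0,0,0.04],[0,0,0,0,0,0,0.04],[0,0,-0.03,0,0,0,0.04],[0,0,-0.07,0,0,0,0.06],[0,-0.03,-0.11,0,0,0,0.06],[0.01,-0.07,-0.14,0,0,0,0.06],[0.02,-0.11,-0.15,0,0,0,0.06]],
  ],
)

```text
t: 5.3
eef_pos: [0.5384, -0.1284, 0.2559]
ee_rot: [-3.138, 0.004, 3.109]
force: [1.2, -0.5, -0.4]
width: 0.0596
```

```bash
python3 - <<'E'
from h import *
go(.50,-.2,.25,178)
s=arm.get_state();save('w3',optics.grab_frame('wrist'),1.5)
save('s3',optics.grab_frame('side')[110:270,150:390],3.2)
go(.50,-.2,.25,178)
E
```

```text
shift mm [ 36.1 -72.8   6. ] rot [-0.2   0.23  0.16] | t 5.30 pos [ 0.5384 -0.1284  0.2559] rpy [-179.8     0.23  178.16] F [ 1.17 -0.5  -0.4 ] w 0.0596
shift mm [ 34.2 -70.5   4.9] rot [-0.21  0.13 -0.11] | t 5.40 pos [ 0.5368 -0.1308  0.2547] rpy [-1.7979e+02  1.3000e-01  1.7789e+02] F [-0.86 -0.56  0.28] w 0.0596
```

View pics/w3.png

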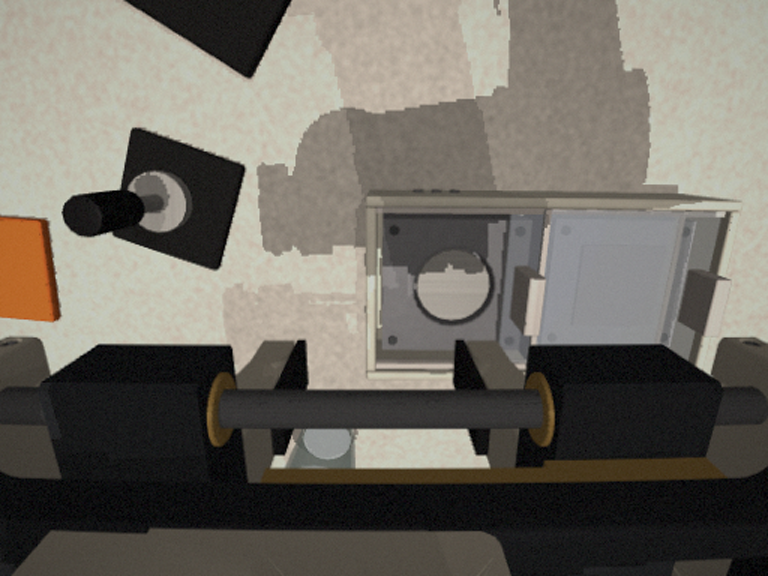

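View pics/s3.png

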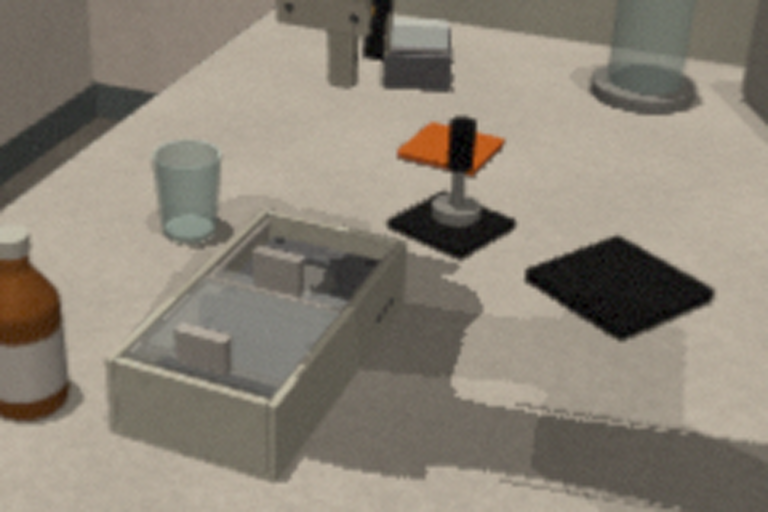

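The wrist view shows the panel slid over, with its fin at about (538,306) and the well now open at (453,286). The tamper disc is at (160,202).

```bash
python3 - <<'E'
from h import *
s=arm.get_state();s['eef_pos']=np.array([.5384,-.1284,.2559]);s['ee_rot']=np.radians([-179.8,.23,178.16]);c=cam('wrist',s)
w=lambda n,p,z:print(n,ray(c,((p[0]+.5)/1.5-.5,(p[1]+.5)/1.5-.5),z).round(4))
w('rim',(453,286),.054);w('disc',(161,203),.024);w('handtop',(84,215),.122)
for p in[(135,128),(245,167),(217,269),(113,236)]:w('pad',p,.012)
w('fin',(538,306),.104)
for p in[(367,193),(369,377)]:w('case',p,.074)
go(.486,-.3165,.25,178)
E
```

```text
rim [ 0.5609 -0.0693  0.054 ]
disc [ 0.4878 -0.3151  0.024 ]
handtop [ 0.4858 -0.3163  0.122 ]
pad [ 0.4252 -0.3331  0.012 ]
pad [ 0.4612 -0.2425  0.012 ]
pad [ 0.5504 -0.2794  0.012 ]
pad [ 0.5163 -0.3712  0.012 ]
fin [ 0.5628 -0.0165  0.104 ]
case [ 0.4824 -0.1362  0.074 ]
case [ 0.6314 -0.1407  0.074 ]
shift mm [  43.9 -187.4    5.3] rot [-0.21  0.13 -0.11] | t 5.40 pos [ 0.5368 -0.1308  0.2547] rpy [-1.7979e+02  1.3000e-01  1.7789e+02] F [-0.86 -0.56  0.28] w 0.0596
```

Emit:
jog_arm(
  motion=[
    [[0.01,-0.035,0,0,0,0,0.06],[0.02,-0.075,0,0,0,0,0.06],[0.03,-0.115,0,0,0,0,0.06],[0.04,-0.155,0,0,0,0,0.06],[0.044,-0.18,0.005,-0.2,0.1,0,0.06],[0.044,-0.1875,0.005,-0.2,0.1,0,0.06],[0.044,-0.1875,0.005,-0.2,0.1,0,0.06]],
  ],
)

```text
t: 6.1
eef_pos: [0.4856, -0.317, 0.2497]
ee_rot: [3.141, -0.0, 3.103]
force: [0.1, -0.7, -0.8]
width: 0.0602
```

```bash
python3 - <<'E'
from h import *
s=arm.get_state();save('w4',optics.grab_frame('wrist'),1.5)
go(.4865,-.316,.098,178)
c=cam('wrist',s);print(proj(c,[[.4865,-.316,.122],[.4865,-.316,.026],[.56,-.0695,.054]])*1.5)
E
```

```text
shift mm [ -0.6   0.3 151.9] rot [ 0.01 -0.   -0.16] | t 6.15 pos [ 0.4859 -0.3163  0.2499] rpy [179.99  -0.   177.84] F [0.32 0.86 0.78] w 0.0599
[[380.51547016 289.46611328]
 [380.40957349 257.55651852]
 [671.95515391 338.40833998]]
```

View pics/w4.png

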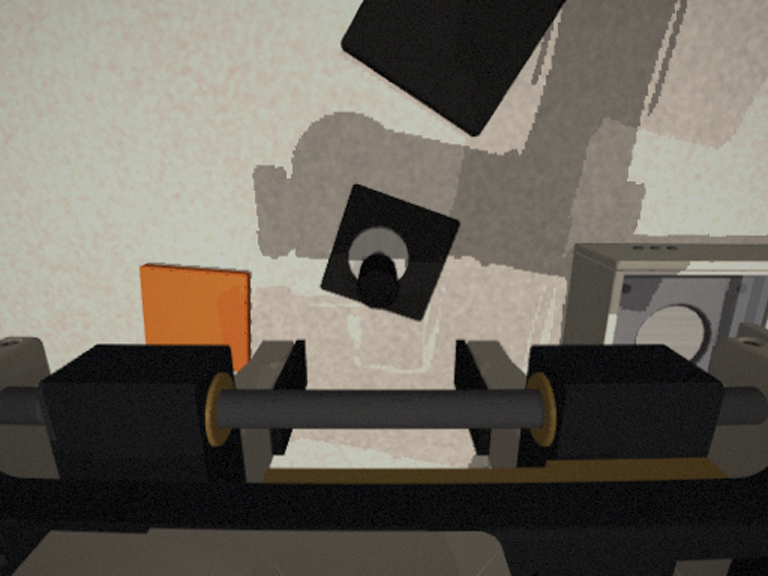

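The handle top is at (378,288), which matches the prediction. Descending.

Emit:
jog_arm(
  motion=[
    [[-0.0005,-0.0005,0.03,0,0,0,0.06],[-0.0005,-0.0005,0.06,0,0,0,0.06],[-0.0005,-0.0005,0.09,0,0,0,0.06],[-0.0005,-0.0005,0.12,0,0,0,0.06],[-0.0005,-0.0005,0.143,0,0,0,0.05],[-0.0005,-0.0005,0.152,0,0,0,0.045],[-0.0005,-0.0005,0.152,0,0,0,0.04]],
  ],
)

```text
t: 6.85
eef_pos: [0.4863, -0.3156, 0.0971]
ee_rot: [3.141, -0.002, 3.105]
force: [0.7, 0.2, -0.5]
width: 0.0433
```

```bash
python3 - <<'E'
from h import *
s=arm.get_state();save('w5',optics.grab_frame('wrist'),1.5)
go(.4865,-.316,.098,178)
E
```

```text
shift mm [0.5 0.1 0.4] rot [-0.   -0.01 -0.08] | t 6.90 pos [ 0.487  -0.3161  0.0984] rpy [-1.8000e+02 -1.0000e-02  1.7792e+02] F [-0.4   0.16  0.45] w 0.0415
```

View pics/w5.png

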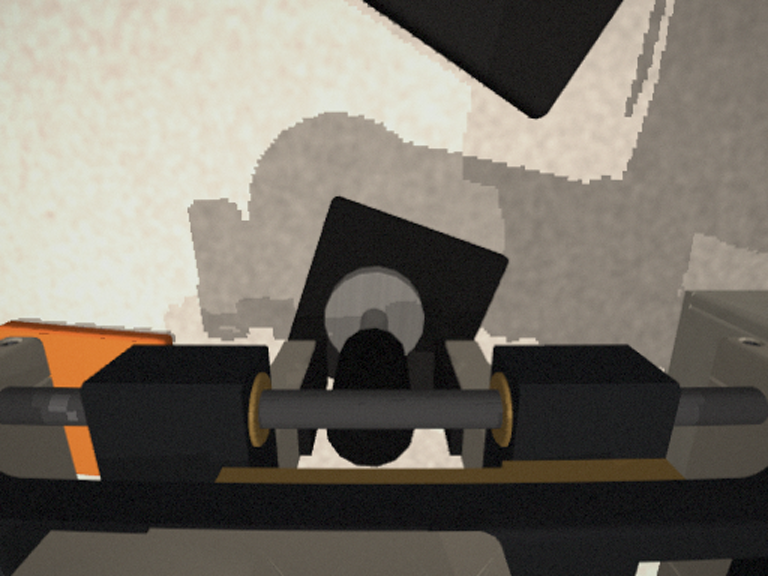

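```bash
python3 - <<'E'
from h import *
s=arm.get_state();s['eef_pos']=np.array([.4865,-.3158,.0977])
c=cam('wrist',s);print(proj(c,[[.4865,-.316,.026],[.4865-.026,-.316,.026],[.4865,-.342,.026],[.4865,-.29,.026]])*1.5)
go(.4865,-.3165,.098,178)
E
```

```text
[[378.30149517 318.71320922]
 [376.34035336 269.96457008]
 [328.21716511 320.40872924]
 [428.52558761 316.98149176]]
shift mm [ 0.5 -0.4  0.4] rot [-0.   -0.01 -0.08] | t 6.90 pos [ 0.487  -0.3161  0.0984] rpy [-1.8000e+02 -1.0000e-02  1.7792e+02] F [-0.4   0.16  0.45] w 0.0415
```

Emit:
jog_arm(
  motion=[
    [[0.0025,-0.002,0,0,0,0,0.0415],[0.0025,-0.002,0,0,0,0,0.035],[0.0025,-0.002,0,0,0,0,0.028],[0.0025,-0.002,0,0,0,0,0.02],[0.0025,-0.002,0,0,0,0,0.02],[0.0025,-0.002,0,0,0,0,0.02]],
  ],
  newtons=15,
)

```text
t: 7.5
eef_pos: [0.4848, -0.3183, 0.0991]
ee_rot: [-3.141, 0.001, 3.105]
force: [0.2, -0.4, 5.6]
width: 0.0277
```

Emit:
jog_arm(
  motion=[
    [[0,0,0,0,0,0,0.02],[0,0,0,0,0,0,0.02],[0,0,0,0,0,0,0.02]],
  ],
  newtons=50,
)

```text
t: 7.8
eef_pos: [0.4847, -0.3182, 0.0991]
ee_rot: [-3.141, 0.001, 3.105]
force: [-0.7, 1.0, 3.7]
width: 0.0276
```

Emit:
jog_arm(
  motion=[
    [[0,0,-0.004,0,0,0,0.02],[0,0,-0.015,0,0,0,0.02],[0,0,-0.035,0,0,0,0.02],[0,0,-0.06,0,0,0,0.02],[0,0,-0.085,0,0,0,0.02],[0,0,-0.11,0,0,0,0.02],[0,0,-0.125,0,0,0,0.02],[0,0,-0.13,0,0,0,0.02]],
  ],
)

```text
t: 8.6
eef_pos: [0.4853, -0.3185, 0.2316]
ee_rot: [-3.14, 0.004, 3.105]
force: [0.3, 0.4, -2.5]
width: 0.0272
```

```bash
python3 - <<'E'
from h import *
s=arm.get_state();save('w6',optics.grab_frame('wrist'),1.5);save('s6',optics.grab_frame('side')[60:270,150:390],2.5)
go(.56,-.0695,.23,178)
c=cam('wrist',s)
a=s['eef_pos'];z=a[2]-.087+.014
print(proj(c,[[a[0],a[1],z],[a[0]-.026,a[1],z],[a[0],a[1]-.026,z],[a[0],a[1]+.026,z]])*1.5)
E
```

```text
shift mm [-6.620e+01  2.512e+02 -2.000e-01] rot [-0.03  0.11 -0.08] | t 8.70 pos [ 0.4847 -0.3182  0.2298] rpy [-1.7997e+02  1.1000e-01  1.7792e+02] F [-0.46  0.69 -4.06] w 0.0271
[[378.89604487 317.2979288 ]
 [376.97337003 268.81122824]
 [329.07751785 318.95213442]
 [428.86773797 315.60899673]]
```

View pics/w6.png

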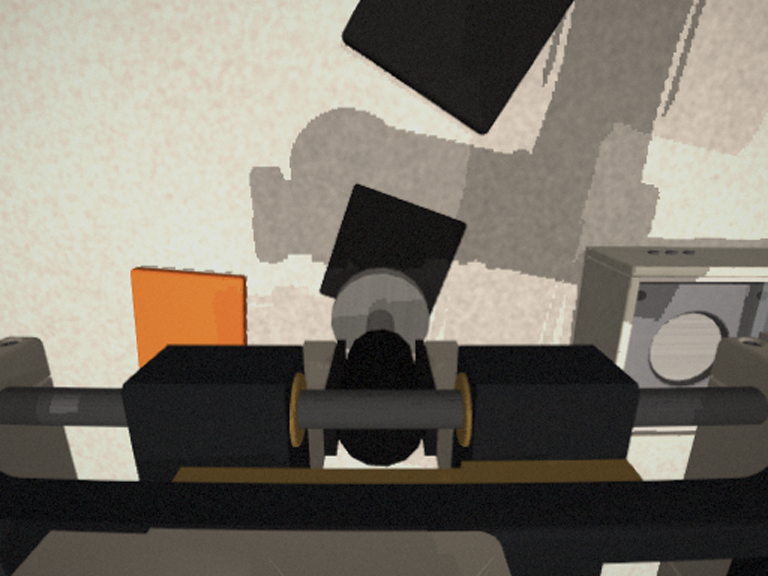

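View pics/s6.png

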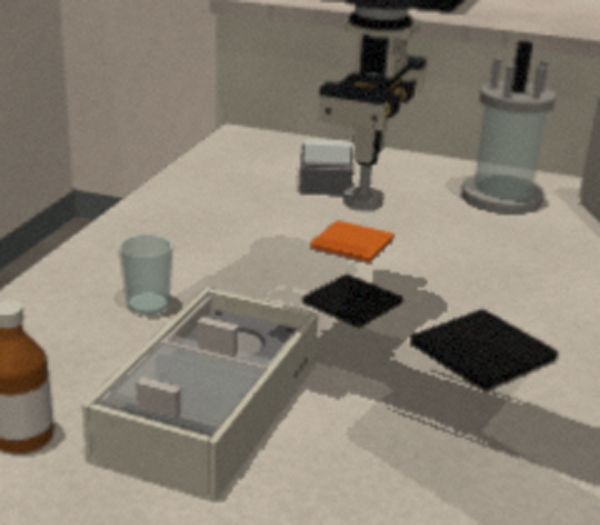

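The tamper hangs straight under the TCP, with its disc at 331–429 px against a predicted 329–429. Moving over the well.

Emit:
jog_arm(
  motion=[
    [[-0.009,0.035,0,0,0,0,0.02],[-0.018,0.07,0,0,0,0,0.02],[-0.028,0.105,0,0,0,0,0.02],[-0.037,0.14,0,0,0,0,0.02],[-0.046,0.175,0,0,0,0,0.02],[-0.055,0.21,0,0,0,0,0.02],[-0.063,0.24,0,0,0,0,0.02],[-0.066,0.251,0,0,0,0,0.02]],
  ],
)

```text
t: 9.5
eef_pos: [0.5598, -0.0673, 0.2284]
ee_rot: [-3.141, -0.0, 3.107]
force: [-0.6, -0.4, -2.9]
width: 0.0271
```

```bash
python3 - <<'E'
from h import *
s=arm.get_state();go(.56,-.0695,.18,178)
im=optics.grab_frame('wrist');s=arm.get_state();im=optics.grab_frame('wrist');save('w7',im,1.5);save('s7',optics.grab_frame('side')[60:270,150:390],2.5)
go(.56,-.0695,.18,178,s)
c=cam('wrist',s);print(proj(c,[[.56,-.0695,.054],[.56-.033,-.0695,.054],[.56,-.1025,.054],[.56,-.0365,.054]])*1.5)
E
```

```text
shift mm [-0.3 -2.1 48.4] rot [-0.03 -0.    0.03] | t 9.50 pos [ 0.5598 -0.0673  0.2284] rpy [-179.97   -0.    178.03] F [-0.62 -0.37 -2.94] w 0.0271
shift mm [ 0.  -2.4 48.4] rot [-0.02  0.01  0.04] | t 9.55 pos [ 0.5601 -0.0671  0.2284] rpy [-1.7998e+02  1.0000e-02  1.7804e+02] F [ 0.77  0.42 -2.68] w 0.0275
[[376.02516954 270.36247737]
 [374.33747078 226.26385   ]
 [331.97890375 271.84142765]
 [420.18067963 268.89626894]]
```

View pics/w7.png

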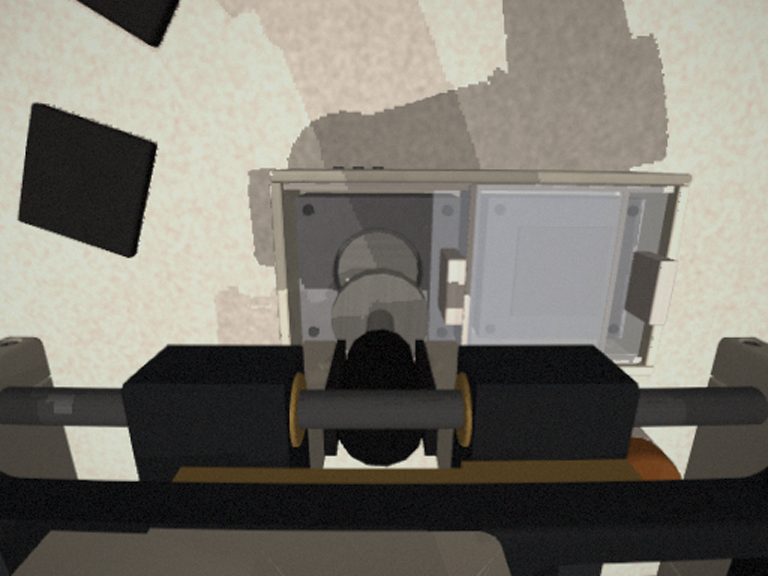

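View pics/s7.png

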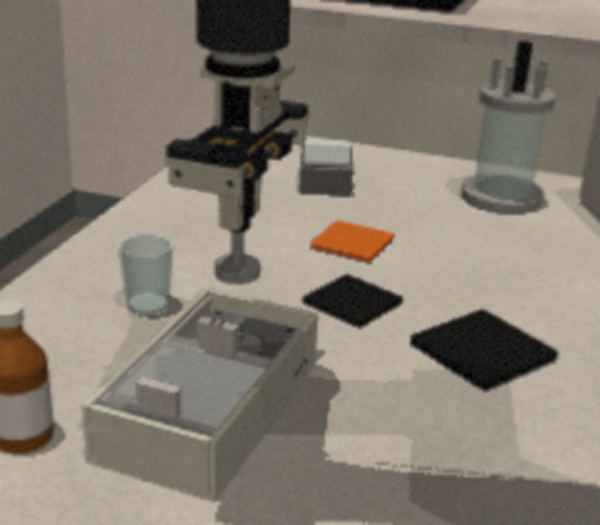

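Emit:
jog_arm(
  motion=[
    [[0,-0.0025,0.02,0,0,0,0.02],[0,-0.0025,0.045,0,0,0,0.02],[0,-0.0025,0.065,0,0,0,0.02],[0,-0.0025,0.077,0,0,0,0.02],[0,-0.0025,0.079,0,0,0,0.02],[0,-0.0025,0.079,0,0,0,0.02]],
  ],
  newtons=60,
)

```text
t: 10.25
eef_pos: [0.5592, -0.0724, 0.1498]
ee_rot: [-3.14, -0.0, 3.106]
force: [0.3, 1.5, -3.0]
width: 0.0271
```

```bash
python3 - <<'E'
from h import *
s=arm.get_state();im=optics.grab_frame('wrist');save('w8',im[120:260,160:340],4)
go(.56,-.0695,.14,178)
c=cam('wrist',s);f=lambda p:(p*1+.5-np.array([160,120]))*4-.5
print(f(proj(c,[[.56-.033,-.0695,.054],[.56,-.1025,.054],[.56,-.0365,.054]])))
a=s['eef_pos'];z=a[2]-.087+.014
print(f(proj(c,[[a[0]-.026,a[1],z],[a[0],a[1]-.026,z],[a[0],a[1]+.026,z]])))
E
```

```text
shift mm [-0.2  2.8 10.4] rot [-0.06  0.04 -0.02] | t 10.30 pos [ 0.5597 -0.0723  0.1504] rpy [-1.7994e+02  4.0000e-02  1.7798e+02] F [ 0.05  0.79 -2.3 ] w 0.0274
[[380.8325349  183.35892722]
 [232.69263645 340.01900101]
 [540.00038456 329.73989883]]
[[366.78661673 239.80477627]
 [239.02167597 373.48924658]
 [505.02539466 364.70107831]]
```

View pics/w8.png

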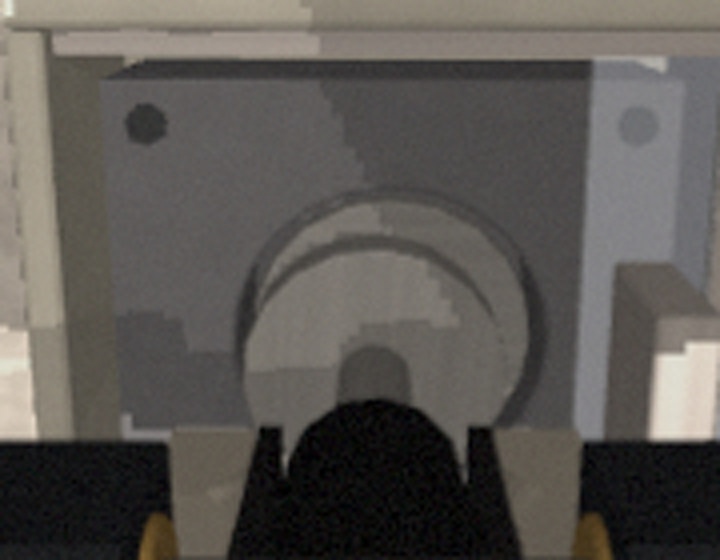

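The well spans 235–545 px in the crop and the disc 243–505 px, so the tamper needs a 3 mm shift in +y. The well's clearance is ±7 mm. Correcting, then descending with force feedback.

Emit:
jog_arm(
  motion=[
    [[-0.0005,0.003,0.001,0,0,0,0.02],[-0.0005,0.003,0.003,0,0,0,0.02],[-0.0005,0.003,0.006,0,0,0,0.02],[-0.0005,0.003,0.009,0,0,0,0.02],[-0.0005,0.003,0.01,0,0,0,0.02]],
  ],
)

```text
t: 10.8
eef_pos: [0.56, -0.0693, 0.14]
ee_rot: [-3.14, 0.0, 3.106]
force: [0.1, -0.1, -3.7]
width: 0.0271
```

```bash
python3 - <<'E'
from h import *
go(.56,-.0693,.135,178)
E
```

```text
shift mm [ 0. -0.  5.] rot [-0.06  0.01 -0.01] | t 10.80 pos [ 0.56   -0.0693  0.14  ] rpy [-1.7994e+02  1.0000e-02  1.7799e+02] F [ 0.14 -0.07 -3.66] w 0.0271
```

Well centred. Pressing in small steps.

Emit:
jog_arm(
  motion=[
    [[0,0,0.001,0,0,0,0.02],[0,0,0.002,0,0,0,0.02],[0,0,0.003,0,0,0,0.02],[0,0,0.004,0,0,0,0.02],[0,0,0.005,0,0,0,0.02],[0,0,0.006,0,0,0,0.02]],
  ],
)

```text
t: 11.4
eef_pos: [0.5604, -0.0693, 0.1349]
ee_rot: [-3.14, 0.001, 3.107]
force: [-2.6, 0.2, 7.7]
width: 0.0276
```

```bash
python3 - <<'E'
from h import *
go(.56,-.0693,.125,178)
print(arm.get_state()['moment'])
E
```

```text
shift mm [ 0.4 -0.   9.9] rot [-0.07  0.06  0.01] | t 11.40 pos [ 0.5604 -0.0693  0.1349] rpy [-1.7993e+02  6.0000e-02  1.7801e+02] F [-2.59  0.25  7.7 ] w 0.0276
[ 0.3865583   1.25335968 -0.04707613]
```

Emit:
jog_arm(
  motion=[
    [[0,0,0.0015,0,0,0,0.02],[0,0,0.003,0,0,0,0.02],[0,0,0.0045,0,0,0,0.02]],
  ],
)

```text
t: 11.7
eef_pos: [0.5604, -0.0693, 0.1314]
ee_rot: [-3.14, 0.002, 3.107]
force: [-3.6, 1.2, 7.2]
width: 0.0272
```

Emit:
jog_arm(
  motion=[
    [[0,0,0.0015,0,0,0,0.02],[0,0,0.003,0,0,0,0.02],[0,0,0.004,0,0,0,0.02]],
  ],
)

```text
t: 12.0
eef_pos: [0.5603, -0.0693, 0.1274]
ee_rot: [-3.14, 0.002, 3.107]
force: [0.2, 0.1, -2.9]
width: 0.0271
```

```bash
python3 - <<'E'
from h import *
go(.56,-.0693,.125,178)
print(arm.get_state()['moment'])
E
```

```text
shift mm [0.3 0.  2.4] rot [-0.07  0.1   0.02] | t 12.00 pos [ 0.5603 -0.0693  0.1274] rpy [-1.7993e+02  1.0000e-01  1.7802e+02] F [ 0.21  0.06 -2.94] w 0.0271
[-0.00113244 -0.01021978  0.00057586]
```

The push has dropped to nothing, so the plate is over centre. Following down to the stop.

Emit:
jog_arm(
  motion=[
    [[0,0,0.0008,0,0,0,0.02],[0,0,0.0015,0,0,0,0.02]],
  ],
)

```text
t: 12.2
eef_pos: [0.5602, -0.0693, 0.1255]
ee_rot: [-3.14, 0.001, 3.107]
force: [0.4, 0.2, -3.0]
width: 0.0273
```

Emit:
jog_arm(
  motion=[
    [[0,0,0.0008,0,0,0,0.02],[0,0,0.0015,0,0,0,0.02]],
  ],
)

```text
t: 12.4
eef_pos: [0.5606, -0.0694, 0.1243]
ee_rot: [-3.14, 0.002, 3.107]
force: [-2.9, 0.9, 6.2]
width: 0.0271
```

Emit:
jog_arm(
  motion=[
    [[0,0,0.0006,0,0,0,0.02],[0,0,0.0006,0,0,0,0.02]],
  ],
)

```text
t: 12.6
eef_pos: [0.5606, -0.0693, 0.1244]
ee_rot: [-3.14, 0.002, 3.108]
force: [-3.2, 1.2, 5.3]
width: 0.0275
```

Emit:
jog_arm(
  motion=[
    [[0,0,0.001,0,0,0,0.02],[0,0,0.0015,0,0,0,0.02]],
  ],
)

```text
t: 12.8
eef_pos: [0.5609, -0.0694, 0.1242]
ee_rot: [-3.14, 0.003, 3.108]
force: [-5.6, 1.8, 13.8]
width: 0.0272
```

Emit:
jog_arm(
  motion=[
    [[0.0008,0,0.0018,0,0.1,0,0.02],[0.0008,0,0.002,0,0.1,0,0.02],[0.0008,0,0.002,0,0.1,0,0.02]],
  ],
)

```text
t: 13.1
eef_pos: [0.5608, -0.0694, 0.1241]
ee_rot: [-3.14, 0.003, 3.109]
force: [-4.9, 0.8, 14.4]
width: 0.0272
```

```bash
python3 - <<'E'
from h import *
go(.56,-.0693,.125,178)
print(arm.get_state()['moment'])
im=optics.grab_frame('wrist');save('w9',im[120:260,160:340],4)
E
```

```text
shift mm [ 0.8  0.1 -0.9] rot [-0.12  0.19  0.11] | t 13.10 pos [ 0.5608 -0.0694  0.1241] rpy [-179.88    0.19  178.11] F [-4.86  0.78 14.43] w 0.0272
[ 0.73953629  2.04213938 -0.03328247]
```

View pics/w9.png

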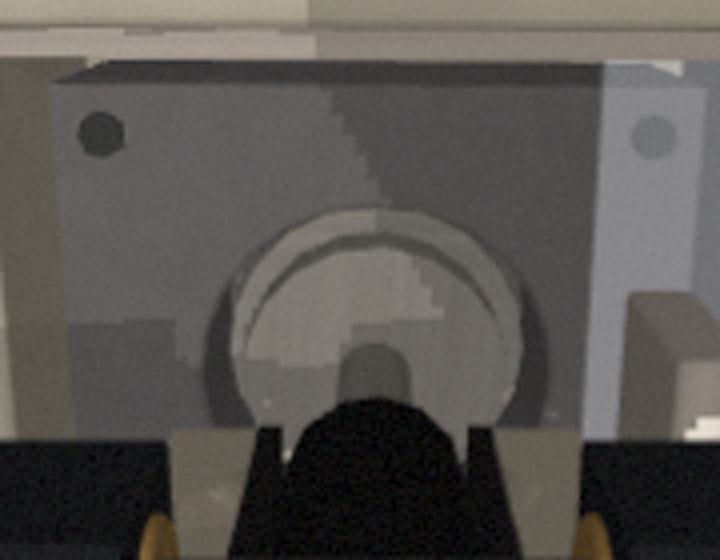

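Emit:
jog_arm(
  motion=[
    [[0.0008,0,0.0022,0,0.15,0,0.02],[0.0008,0,0.0025,0,0.15,0,0.02],[0.0008,0,0.0025,0,0.15,0,0.02],[0.0008,0,0.0025,0,0.15,0,0.02]],
  ],
)

```text
t: 13.55
eef_pos: [0.5609, -0.0694, 0.1241]
ee_rot: [-3.139, 0.003, 3.11]
force: [-5.3, 1.8, 17.5]
width: 0.0272
```

Emit:
jog_arm(
  motion=[
    [[0.0008,0,0.0025,0,0.15,0,0.02],[0.0008,0,0.0025,0,0.15,0,0.02],[0.0008,0,0.0025,0,0.15,0,0.02],[0.0008,0,0.0025,0,0.15,0,0.02],[0.0008,0,0.0025,0,0.15,0,0.02],[0.0008,0,0.0025,0,0.15,0,0.02],[0.0008,0,0.0025,0,0.15,0,0.02],[0.0008,0,0.0025,0,0.15,0,0.02]],
  ],
)

```text
t: 14.35
eef_pos: [0.561, -0.0694, 0.1241]
ee_rot: [-3.139, 0.003, 3.111]
force: [-6.3, 1.8, 17.4]
width: 0.0272
```

Emit:
jog_arm(
  motion=[
    [[0.0008,0,0.0025,0,0.15,0,0.02],[0.0008,0,0.0025,0,0.15,0,0.02],[0.0005,0,0,0,0.1,0,0.02],[0,0,-0.003,0,0,0,0.02],[0,0,-0.01,0,0,0,0.02],[0,0,-0.02,0,0,0,0.02],[0,0,-0.04,0,0,0,0.02]],
  ],
)

```text
t: 15.05
eef_pos: [0.56, -0.0694, 0.1636]
ee_rot: [-3.139, 0.0, 3.11]
force: [-0.3, -0.0, -2.4]
width: 0.027
```

Emit:
jog_arm(
  motion=[
    [[0,0,-0.025,0,0,0,0.02],[0,0,-0.045,0,0,0,0.02],[0,0,-0.065,0,0,0,0.02],[0,0,-0.065,0,0,0,0.02]],
  ],
)

```text
t: 15.45
eef_pos: [0.5616, -0.0692, 0.2321]
ee_rot: [-3.139, 0.006, 3.111]
force: [-0.2, 0.6, -2.5]
width: 0.0271
```

```bash
python3 - <<'E'
from h import *
im=optics.grab_frame('wrist');save('w10',im,1.5)
im=optics.grab_frame('side');save('s10',im[100:260,170:370],3.8)
go(.488,-.3065,.23,178)
E
```

```text
shift mm [  64.4 -239.6   -0.8] rot [-0.13  0.07  0.19] | t 15.55 pos [ 0.5599 -0.0691  0.2287] rpy [-1.7987e+02  7.0000e-02  1.7819e+02] F [-0.14  1.41 -2.42] w 0.0273
```

View pics/w10.png

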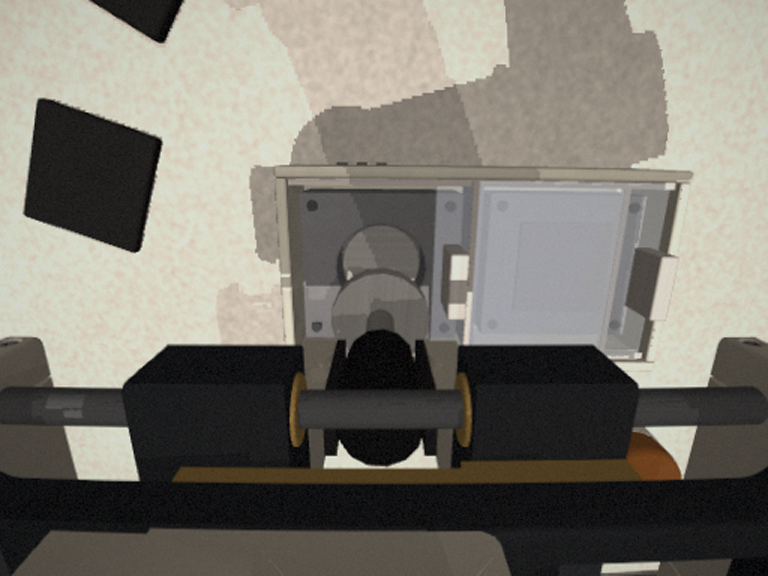

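View pics/s10.png

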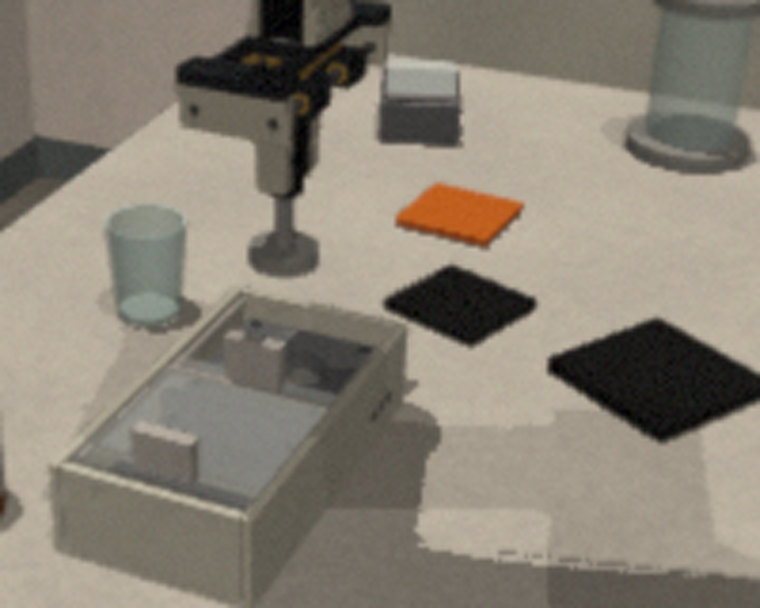

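The plate now looks recessed in its well and the panel is still open. Refining the pad centre before placing the tamper.

```bash
python3 - <<'E'
from h import *
s=arm.get_state();s['eef_pos']=np.array([.561,-.0692,.231])
c=cam('wrist',s)
P=[ray(c,((p[0]+.5)/1.5-.5,(p[1]+.5)/1.5-.5),.012) for p in[(40,98),(161,139),(139,252),(24,215)]];print(np.mean(P,0),np.array(P).round(4))
c=cam('side')
P=[ray(c,((p[0]+.5)/3.8-.5+170,(p[1]+.5)/3.8-.5+100),.012) for p in[(453,264),(537,301),(470,337),(384,302)]];print(np.mean(P,0))
t=optics.grab_frame('top');save('t10',t[140:290,190:420],3.4)
E
```

```text
[ 0.48624118 -0.30492733  0.012     ] [[ 0.4231 -0.3335  0.012 ]
 [ 0.4588 -0.2404  0.012 ]
 [ 0.5493 -0.2754  0.012 ]
 [ 0.5138 -0.3704  0.012 ]]
[ 0.4855424  -0.30973472  0.012     ]
```

Emit:
jog_arm(
  motion=[
    [[0.009,-0.035,0,0,0,0,0.02],[0.018,-0.07,0,0,0,0,0.02],[0.028,-0.105,0,0,0,0,0.02],[0.037,-0.14,0,0,0,0,0.02],[0.046,-0.175,0,0,0,0,0.02],[0.055,-0.21,0,0,0,0,0.02],[0.063,-0.235,0,-0.1,0,0,0.02],[0.064,-0.239,0,-0.1,0,0,0.02]],
  ],
)

```text
t: 16.4
eef_pos: [0.4861, -0.3081, 0.2269]
ee_rot: [-3.141, -0.003, 3.107]
force: [0.5, 0.1, -3.5]
width: 0.0275
```

```bash
python3 - <<'E'
from h import *
optics.grab_frame('wrist');s=arm.get_state()
im=optics.grab_frame('wrist');save('w11',im,1.5)
im=optics.grab_frame('top');save('t11',im[140:290,190:420],3.4)
go(.488,-.3065,.115,178,s)
c=cam('wrist',s);print((proj(c,[[.488,-.3065,.012]])+.5)*1.5-.5)
E
```

```text
shift mm [ -1.8   1.1 112. ] rot [-0.02 -0.18  0.03] | t 16.45 pos [ 0.4865 -0.3075  0.227 ] rpy [-179.98   -0.18  178.03] F [ 0.05 -0.17 -2.75] w 0.0270
[[380.86058574 261.41844011]]
```

View pics/w11.png

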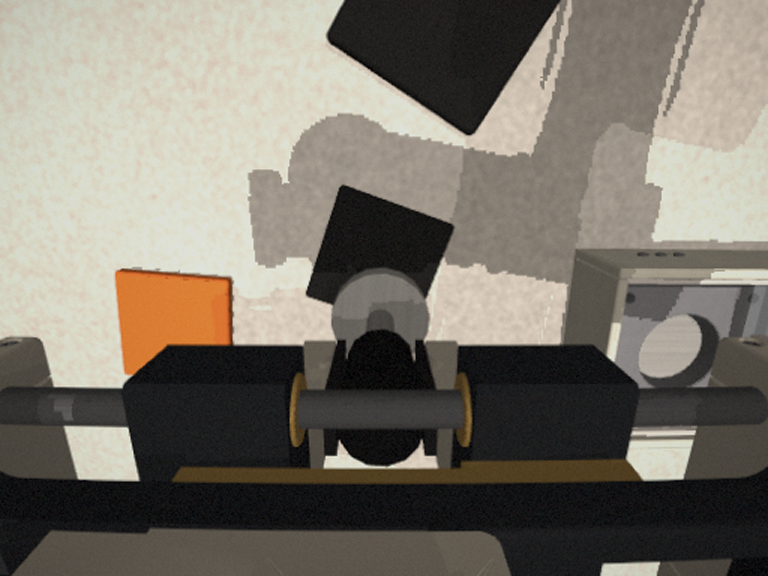

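View pics/t11.png

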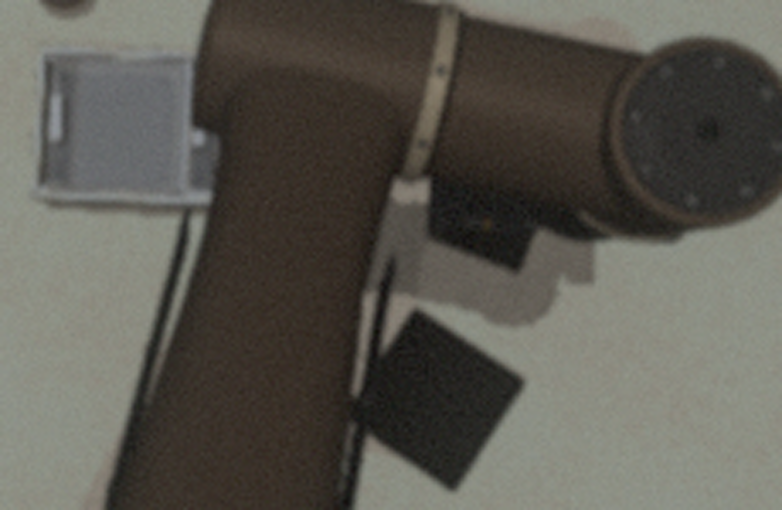

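The pad corners (453,227) and (308,297) put its centre at (380,262), matching the prediction of (381,261). The plate sits visibly deep in its well. Lowering the tamper.

Emit:
jog_arm(
  motion=[
    [[-0.0018,0.001,0.03,0,-0.15,0,0.02],[-0.0018,0.001,0.06,0,-0.15,0,0.02],[-0.0018,0.001,0.085,0,-0.15,0,0.02],[-0.0018,0.001,0.105,0,-0.15,0,0.02],[-0.0018,0.001,0.115,0,-0.15,0,0.02],[-0.0018,0.001,0.12,0,-0.15,0,0.02],[-0.0018,0.001,0.122,0,-0.15,0,0.02]],
  ],
)

```text
t: 17.25
eef_pos: [0.4894, -0.3046, 0.1055]
ee_rot: [-3.141, 0.001, 3.11]
force: [-0.2, 0.4, -2.1]
width: 0.0271
```

```bash
python3 - <<'E'
from h import *
go(.488,-.3065,.0992,178)
E
```

```text
shift mm [ 1.4 -1.9  6.3] rot [-0.02  0.03  0.17] | t 17.25 pos [ 0.4894 -0.3046  0.1055] rpy [-1.7998e+02  3.0000e-02  1.7817e+02] F [-0.18  0.4  -2.05] w 0.0271
```

Emit:
jog_arm(
  motion=[
    [[0.0014,-0.0018,0.002,0,0,0,0.02],[0.0014,-0.0018,0.0035,0,0,0,0.02],[0.0014,-0.0018,0.005,0,0,0,0.02],[0.0014,-0.0018,0.006,0,0,0,0.02]],
  ],
)

```text
t: 17.65
eef_pos: [0.4881, -0.3065, 0.0998]
ee_rot: [-3.141, 0.001, 3.11]
force: [-0.4, -0.4, -1.9]
width: 0.0272
```

```bash
python3 - <<'E'
from h import *
go(.488,-.3065,.0992,178)
E
```

```text
shift mm [0.1 0.  0.6] rot [-0.03  0.07  0.17] | t 17.65 pos [ 0.4881 -0.3065  0.0998] rpy [-1.7997e+02  7.0000e-02  1.7817e+02] F [-0.44 -0.35 -1.92] w 0.0272
```

Emit:
jog_arm(
  motion=[
    [[0,0,0.0008,0,0,0,0.02],[0,0,0.0012,0,0,0,0.02]],
  ],
)

```text
t: 17.85
eef_pos: [0.4883, -0.3067, 0.0991]
ee_rot: [-3.141, 0.002, 3.11]
force: [-1.6, 0.7, 3.5]
width: 0.0273
```

Contact with the pad at the expected height. Releasing.

Emit:
jog_arm(
  motion=[
    [[0,0,0,0,0,0,0.029],[0,0,0,0,0,0,0.034],[0,0,0,0,0,0,0.045],[0,0,0,0,0,0,0.055],[0,0,0,0,0,0,0.055],[0,0,0,0,0,0,0.055]],
  ],
  newtons=10,
)

```text
t: 18.45
eef_pos: [0.4882, -0.3067, 0.0991]
ee_rot: [-3.141, 0.002, 3.11]
force: [0.1, -0.5, 0.4]
width: 0.0543
```

Emit:
jog_arm(
  motion=[
    [[0,0,-0.02,0,0,0,0.055],[0,0,-0.05,0,0,0,0.06],[0,0,-0.09,0,0,0,0.06],[-0.02,0,-0.13,0,0,0,0.06],[-0.06,0,-0.15,0,0,0,0.06],[-0.08,0.03,-0.16,0,0,0,0.06],[-0.09,0.06,-0.16,0,0,0,0.06],[-0.09,0.06,-0.16,0,0,0,0.06]],
  ],
)

```text
t: 19.25
eef_pos: [0.5814, -0.2468, 0.2592]
ee_rot: [-3.141, 0.002, 3.112]
force: [-0.3, -0.2, -0.7]
width: 0.0597
```

```bash
python3 - <<'E'
from h import *
optics.grab_frame('wrist');s=arm.get_state()
im=optics.grab_frame('wrist');save('w12',im,1.5)
im=optics.grab_frame('side');save('s12',im[100:260,170:370],3.8)
go(.488,-.3065,.0992,178,s)
c=cam('wrist',s);f=lambda X:((proj(c,X)+.5)*1.5-.5).round(1)
print(f([[.488,-.3065,.012],[.488,-.3065,.026],[.488,-.3065,.122],[.56,-.0695,.054],[.56,-.0695,.038]]))
E
```

```text
shift mm [ 91.  -61.2 159.8] rot [-0.04  0.09  0.31] | t 19.30 pos [ 0.5805 -0.2479  0.259 ] rpy [-1.7996e+02  9.0000e-02  1.7831e+02] F [-0.21 -0.28  0.21] w 0.0600
[[307.8 146.4]
 [305.1 145.9]
 [278.3 140.4]
 [599.9 230.2]
 [590.6 227.3]]
```

View pics/w12.png

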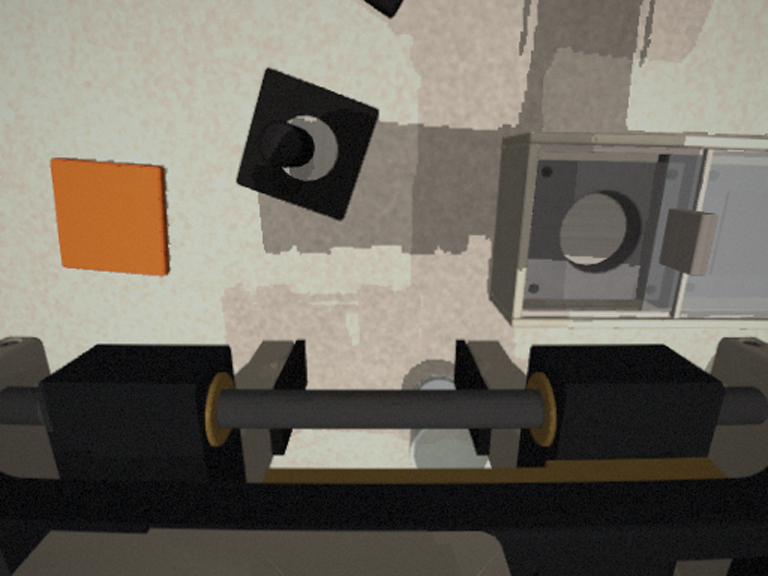

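View pics/s12.png

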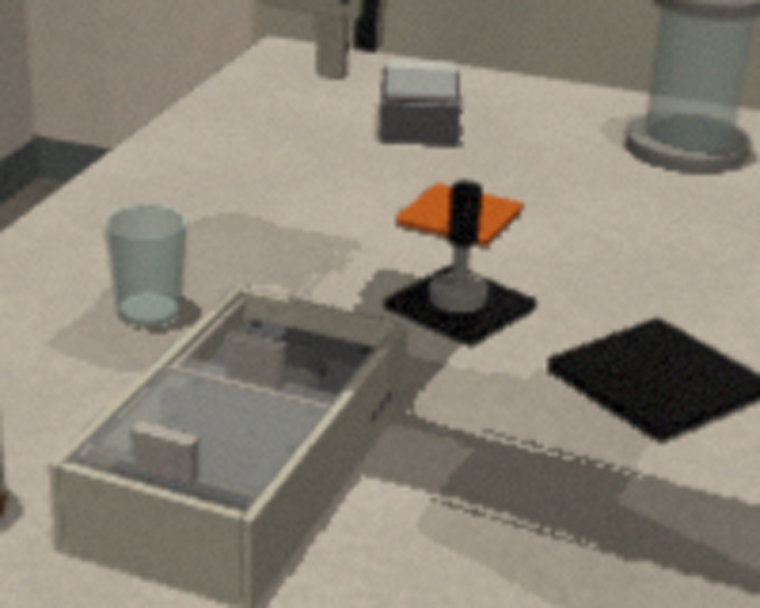

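The pad centre comes out at (306,145) and the disc at about (307,148), so the tamper stands upright in the middle, with the plate deep in its well. One check that the panel didn't creep back on release.

```bash
python3 - <<'E'
from h import *
s=arm.get_state();s['eef_pos']=np.array([.5805,-.2479,.259]);c=cam('wrist',s)
K=lambda y:[[.561+a,y+b,.104] for a in(-.022,.022) for b in(-.006,.006)]
print(((proj(c,K(-.0185))+.5)*4-.5-np.array([400*4,120*4])).round(0))
im=cv2.imread('pics/w12.png');im=cv2.resize(im,(512,384))
cv2.imwrite('pics/c12.png',cv2.resize(im[80:230,332:512],None,fx=4,fy=4,interpolation=cv2.INTER_CUBIC))
print(((proj(c,K(-.0185))-np.array([332,80])+.5)*4-.5).round(0))
E
```

```text
[[274.  79.]
 [318.  78.]
 [245. 245.]
 [288. 243.]]
[[546. 239.]
 [590. 238.]
 [517. 405.]
 [560. 403.]]
```

View pics/c12.png

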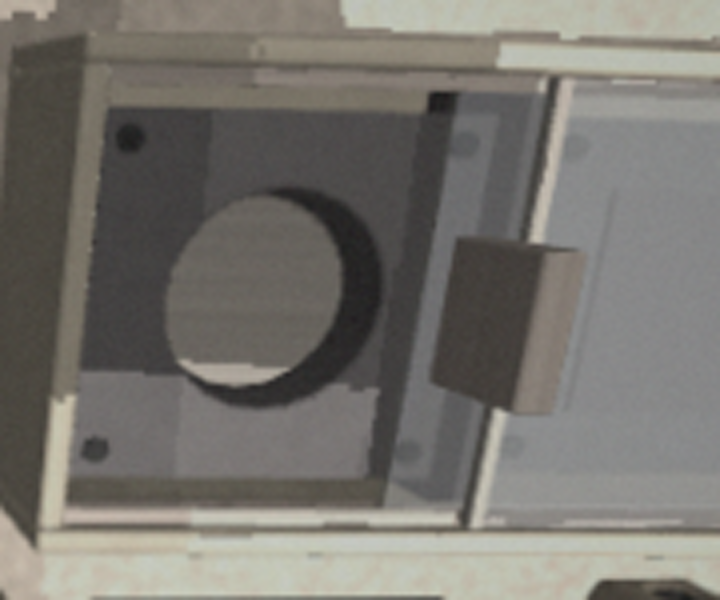

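```bash
python3 - <<'E'
from h import *
arm.job_done();print(arm.get_state()['t'])
E
```

```text
the job is handed in; nothing more can be done
the job is handed in; nothing more can be done
```

The job is done and handed in at about 19.4 s of the 67 s allowed; no verdict is reported.

- **Panel:** I slid the panel over the plate (`panel_right`) by its fin until it met its stop, where the push reached about 21 N. The last picture shows the fin within about 1 mm of where I released it. I take it as fully open, but the cameras are only good to about 2 mm.
- **Plate:** I pressed it with the tamper, at about 11 N at first. The push fell to nothing as the plate went over centre, and it met the hard stop about 12 mm down. I held it there with about 17–21 N for about 1.5 s. After lifting off, the plate sits deep in its well. I judged it level by eye, and by the tamper being within about 0.2° of vertical.
- **Sideways load:** There was a sideways force of about 5–6 N while I held it down, with less than 1 mm of drift.
- **Tamper:** It stands upright in the middle of the small black rest, with its disc within about 2–3 px (roughly 1–2 mm) of the pad's centre.
- **Bystanders:** I did not touch the jar, bottle or beaker. The beaker stood unmoved in the last side view; I did not look at the other two again at the end.

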